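Scoop the round bead from the drying tray into the bowl

TASK

Take the small bead scoop by its upright handle, scoop the round clay bead out of its lane in the drying tray, and tip it from the scoop into the terracotta bowl; do not touch the bead with the gripper. Then stand the empty scoop upright on the bench itself and let go.

Things in the scene. Friction and masses are not known exactly. Their poses are not given: they have to be found in the camera images.
- scoop: Self-standing bead scoop, 0.12 kg. Origin: underside, below the handle; z up, open mouth to -x. Upright wooden handle 16 x 16 mm on the axis, top at z = 124; grip near z = 100. Foot x = -47 (lip) to +25, 49 mm wide at the mouth. One-bead pocket: x = -10 to -40, y within 16, floor z = 2, walls to z = 18; at the mouth a ramp up to a 4 mm sill. It spills if its mouth is tipped down over 40 degrees.
- bead: The only ball in the tray: smooth white clay, 26 mm across, about 20 g; origin at its centre. It rolls easily. It lies in one lane, 50 to 85 mm from the -x end wall; the other lanes hold a pointed drop and a flat-ended drum. Pressed to the end wall by the scoop slid along the floor, it climbs the ramp into the pocket and rests there near x = -28, z = 15 mm of the scoop while that is kept level.
- tray: Wooden drying tray, fixed to the bench. Origin: centre of its underside; 210 mm in x, 236 in y, rims 30 mm high. Three lanes run along x, their middles at y = -77, 0 and +77 mm, each 70 mm wide and 194 mm long inside (upright end walls at x = -97 and +97). Lane floor 8 mm above the underside; partitions 6 mm thick.
- bowl: Terracotta bowl, 110 mm across the rim, 42 mm high, loose on the bench, about 0.35 kg. Origin: centre of its underside.
There are look-alikes about, which are no part of the job. Several things look just like the bowl: the one meant starts nearest to the robot's base.

How it is judged:
By the outcome, as a careful person would: the job done as asked, in the order asked, and still so for the second after the job is handed in, with the robot touching nothing.
It also fails if it takes over 67 s, if anything falls off the work surface, if the arm or the gripper's body presses on something with over 40 N, if the wrist force passes 120 N, or if a joint passes its speed limit or range.

ROBOT

A 6-joint arm with a two-finger parallel gripper is mounted at the origin on the work surface. World frame = base frame: x ahead of the robot, y to its left, z up, the work surface at z = 0. Lengths are in m, angles in rad, forces in N, time in s.
With the tool pointing down it reaches from about 0.25 to 0.725 m from the base axis. Payload 4 kg.
Tool frame: the origin (TCP) lies on the centre line of the jaws, within the pads' length; the fingertips stand 14 mm ahead of it and the grasp point (between the pads) lies 5 mm behind it; z points along the fingers, x is the direction in which the jaws open and shut, and the axes are right-handed (so a half turn about z gives the same grasp; the last joint's range is limited). The gripper opens to 85 mm and grips with 20 to 120 N. Pads are 22 mm wide; open, the fingers measure 114 mm over their backs; the gripper's body (76 mm by 85 mm) begins 54 mm behind the grasp point. The pads swing forward as they close: fully open they stand 13 mm farther back than shut.
Start: joints at [-1.289, 0.241, 0.005, 1.335, 0, 1.571], TCP at [0.139, -0.48, 0.245] pointing down, gripper open.
Joint ranges: [-2.72, 2.72], [-1.05, 1.87], [-1.09, 1.28], [-1.99, 2.15], [-1.42, 1.44], [-3.14, 3.14]. Speed limits (rad/s): [2.79, 2.79, 3.14, 3.14, 3.14, 3.14].

INTERFACE

Orientations are given as a unit quaternion [x, y, z, w].
In Python, from workcell import bot gives the robot as it stands.
- The arm moves only by the tool play_rows, never from a script. Its argument "motion" is a list of rows, each an object with "fingers": the closure, from -1 (fully open) to 1 (shut), so that 0 is half open; "translation": the shift along the tool's x, y, z in cm, a list of three; "roll": the turn about the tool's z in degrees. A call has 1 to 20 rows; each row is the pose to reach, as a shift and turn from the pose commanded when the call began, along the tool's axes at that moment; what a row does not reach only later rows make up. A row lasts 1/12 s, in which the tool goes at most 41.7 mm and 7.16 degrees, less where a joint would pass 70% of its speed; a pose out of reach is approached as far as the arm can. A call with a gripper value outside its range is refused whole. The fingers move at their own pace and stop on an object; the grip force is fixed at half the most. Time passes only in rows, so rows that repeat a pose let the fingers close. It gives the time, the measured TCP pose, the force and the opening at its end, in the units of the state.
- bot.get_obs(): the state, without advancing time (a new reading comes with each control period).
- bot.camera(name): name is "scene" or "top"; returns a dict with "pixels" (420x560x3 uint8, red, green, blue), "intrinsics" (3x3 intrinsics, pixels), "k1" (the pictures are not rectified: a ray, as slopes to the right and down, at radius r is drawn at 1 + k1 r^2 times it, then the intrinsics apply), "world_to_cam" (4x4, takes a point from world to camera coordinates). Camera axes: x right, y down, z forward; pixel columns grow to the right and rows downward; lengths in m; the calibration is good to about 2 mm. A picture is of the moment at which its call begins. There is no depth.
- bot.job_done(): hands the job in, once; it reports no verdict.
The state is a dict: "clock": time; "joint_pos": joint angles; "joint_vel": joint speeds; "tau": joint torques, N m; "eef_pos": TCP position; "tool_rot": TCP orientation; "ft_force": force on the tool from outside, world axes, zero at the start; "ft_torque": the same for the moment, N m; "grip_width": finger opening in m.
Only numpy, scipy, OpenCV 4.12 (cv2) and the standard library are available. Lean on these libraries where they do the work, as an engineer would, in place of code of your own. Each camera call takes 0.05 s, during which the arm holds its last target. There are 200 camera calls.

## Working session

There is one attempt and no reset: what is moved stays moved. The work goes in short steps, Python scripts to look and compute and a tool call to move; the robot and the scene stay as the last step left them, time stands still between calls to the robot, and variables do not carry over. Pictures are saved under pics/ and viewed, about 8 in all and at most 12, crops included, and the job is handed in when it is done.

Besides the shell and the picture viewer there is one more tool, called after "Call:" as a command line: name --argument value ..., lists and objects as JSON in quotes. play_rows: Moves the arm, as the interface text tells. Its arguments: {"type":"object","properties":{"motion":{"type":"array","items":{"type":"object","properties":{"fingers":{"type":"number"},"translation":{"type":"array","items":{"type":"number"}},"roll":{"type":"number"}}}}},"required":["motion"]}

```bash
mkdir -p pics; cat > h.py <<'E'
import numpy as np, cv2
from workcell import bot
def snap(n,f):
    c=bot.camera(n); cv2.imwrite(f'pics/{f}.png',c['pixels'][:,:,::-1]); np.savez(f'pics/{f}.npz',**{k:np.array(v) for k,v in c.items()}); return c
def ray(c,u,v):
    K=np.array(c['intrinsics']);k=float(c['k1'])
    D=np.array([k,0,0,0,0.])
    p=cv2.undistortPointsIter(np.array([[[u,v]]],float),K,D,None,None,(3,100,1e-12))[0,0]
    T=np.array(c['world_to_cam']);R=T[:3,:3];o=-R.T@T[:3,3]
    d=R.T@np.array([p[0],p[1],1.]);return o,d
def onz(c,u,v,z):
    o,d=ray(c,u,v);return o+d*(z-o[2])/d[2]
def proj(c,P):
    T=np.array(c['world_to_cam']);q,_=cv2.projectPoints(np.array(P,float).reshape(-1,1,3),cv2.Rodrigues(T[:3,:3])[0],T[:3,3],np.array(c['intrinsics']),np.array([float(c['k1']),0,0,0,0]));return q[:,0]
E
python3 - <<'E'
from h import *
print(bot.get_obs())
for n in('top','scene'):
    c=snap(n,n+'0');print(c['intrinsics'],c['k1'],ray(c,280,210))
E
```

```text
{'clock': 0.0, 'joint_pos': array([-1.28901853e+00,  2.41400586e-01,  3.72703885e-03,  1.33519334e+00,
       -2.32168469e-05,  1.57081411e+00]), 'joint_vel': array([-7.93320551e-04,  5.67185200e-04,  2.84266171e-04, -9.06304481e-04,
       -4.69326481e-05, -5.20782810e-04]), 'tau': array([ 1.07023665e-03, -3.72320831e+01,  2.52404702e+01,  1.70089526e-02,
        1.60022141e-04,  9.40681218e-06]), 'eef_pos': array([ 0.1388588 , -0.47970756,  0.24442019]), 'tool_rot': array([ 7.99388937e-01, -6.00812995e-01, -8.34575948e-04, -6.12714591e-04]), 'ft_force': array([-1.64988748,  0.58465762, -0.18287764]), 'ft_torque': array([-0.01925815, -0.04402665,  0.03804829]), 'grip_width': 0.08532380427785789}
[[540.94793357   0.         286.59166383]
 [  0.         540.94793357 212.64522392]
 [  0.           0.           1.        ]] -0.1600951840569414 (array([ 0.47742301, -0.14552134,  1.25536741]), array([ 0.09380744,  0.03548228, -0.99504451]))
[[522.98238737   0.         281.81621733]
 [  0.         522.98238737 209.66986539]
 [  0.           0.           1.        ]] -0.050744529658013265 (array([1.19609461, 0.34173653, 0.73028129]), array([-0.59120734, -0.46397848, -0.65970472]))
```

View pics/top0.png

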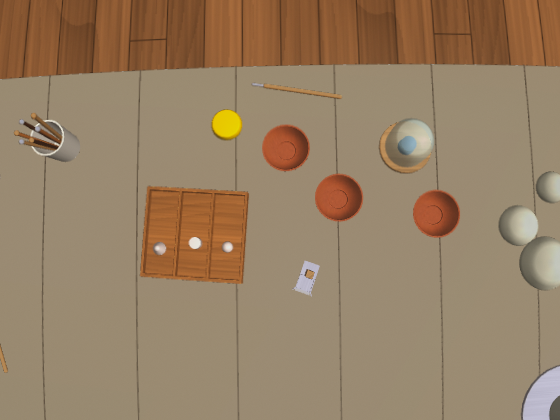

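View pics/scene0.png

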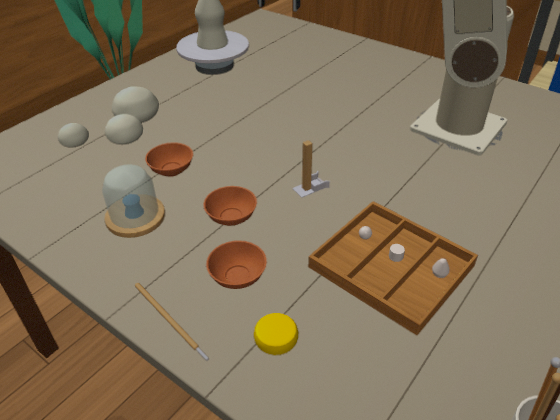

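The top view shows the tray centred near (195,235) with items at (161,248), (195,243) and (228,247), the scoop near (307,278), and bowls at (286,148), (339,197) and (436,213). In the scene view the ball is at (365,232), the drum at (397,252) and the drop at (441,267).

```bash
cat > m.py <<'E'
from h import *
t=dict(np.load('pics/top0.npz'));s=dict(np.load('pics/scene0.npz'))
for n,u,v,z in [('bowlA',286,148,.042),('bowlB',339,197,.042),('bowlC',436,213,.042),('i1',161,248,.02),('i2',195,243,.02),('i3',228,247,.02),('scoopbase',307,278,.01),('c1',150,188,.03),('c2',247,192,.03),('c3',243,282,.03),('c4',142,276,.03)]:
    P=onz(t,u,v,z);print(n,P.round(3),np.hypot(*P[:2]).round(3))
for n,u,v,z in [('ball',365,232,.021),('drum',397,252,.02),('drop',441,267,.02),('htop',308,143,.124)]:
    print('s',n,onz(s,u,v,z).round(3))
a=cv2.imread('pics/top0.png');b=cv2.imread('pics/scene0.png')
A=cv2.resize(a[170:310,130:330],(800,560),interpolation=cv2.INTER_CUBIC);cv2.imwrite('pics/cropt.png',A)
B=cv2.resize(b[130:330,280:480],(800,800),interpolation=cv2.INTER_CUBIC);cv2.imwrite('pics/crops.png',cv2.resize(B,(600,600)))
E
python3 m.py
```

```text
bowlA [ 0.734 -0.118  0.042] 0.743
bowlB [ 0.619 -0.236  0.042] 0.662
bowlC [ 0.579 -0.456  0.042] 0.737
i1 [0.51  0.175 0.02 ] 0.539
i2 [0.521 0.095 0.02 ] 0.529
i3 [0.511 0.019 0.02 ] 0.511
scoopbase [ 0.437 -0.161  0.01 ] 0.466
c1 [0.649 0.2   0.03 ] 0.679
c2 [ 0.636 -0.027  0.03 ] 0.636
c3 [ 0.431 -0.016  0.03 ] 0.431
c4 [0.446 0.218 0.03 ] 0.496
s ball [0.513 0.016 0.021]
s drum [0.523 0.092 0.02 ]
s drop [0.509 0.175 0.02 ]
s htop [ 0.453 -0.166  0.124]
```

View pics/cropt.png

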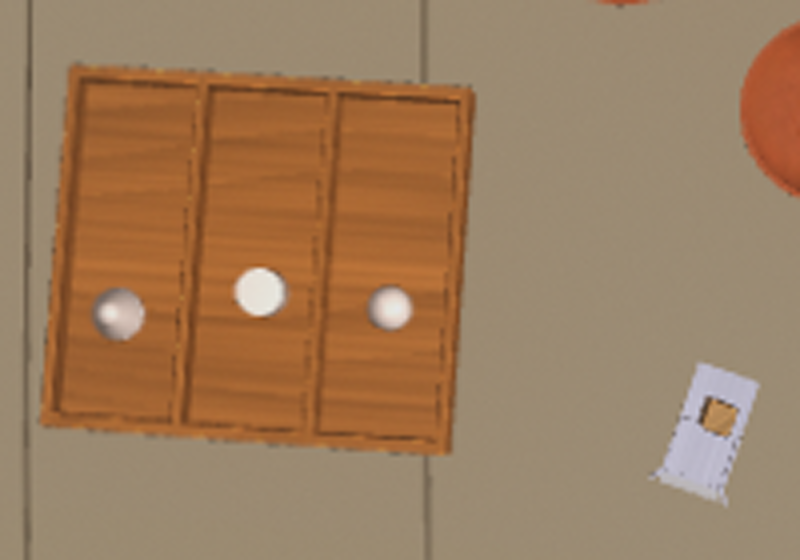

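View pics/crops.png

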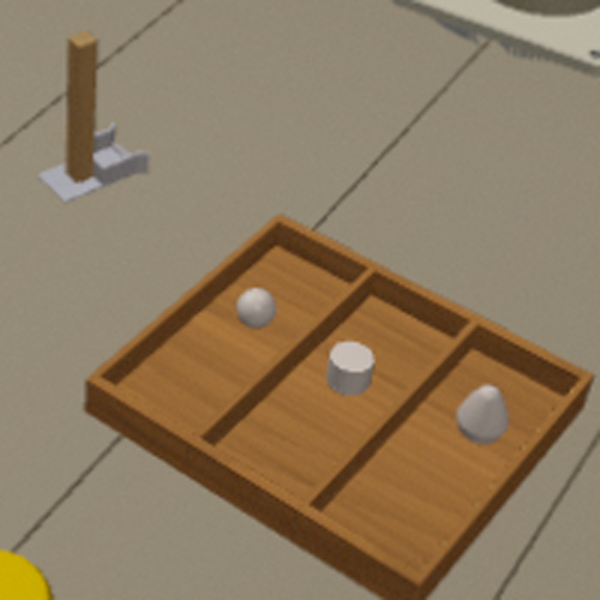

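The crops show the ball, smooth and round, in the lane nearest the scoop (−y). The scoop's handle is at about (310,274) and its mouth points down the picture, towards the robot. Next: scoop yaw, handle and tray pose by masks.

```bash
cat > m2.py <<'E'
from h import *
t=dict(np.load('pics/top0.npz'));s=dict(np.load('pics/scene0.npz'))
f=lambda x,y:(x/4+130-.375,y/4+170-.375)
# foot back corners & rear straight sides from crop
c=[onz(t,*f(*p),.003)for p in [(655,478),(727,503),(697,362),(759,381)]]
for p in c:print(p.round(4))
d=(c[2]+c[3]-c[0]-c[1])/2;print('len',np.linalg.norm(d),'yaw',np.degrees(np.arctan2(d[1],d[0])),'w',np.linalg.norm(c[0]-c[1]),np.linalg.norm(c[2]-c[3]))
d/=np.linalg.norm(d);print('origin est from back',((c[2]+c[3])/2-.025*d).round(4),'front',((c[0]+c[1])/2+.047*d).round(4))
# handle top face centroid by colour, top view
im=t['pixels'].astype(int)[262:290,295:322];m=(im[:,:,0]-im[:,:,2]>70)&(im[:,:,0]>150);v,u=np.nonzero(m)
print('n',len(u),u.mean()+295,v.mean()+262,onz(t,u.mean()+295,v.mean()+262,.124).round(4))
# tray outer silhouette, rim
hsv=cv2.cvtColor(t['pixels'],cv2.COLOR_RGB2HSV);mk=cv2.inRange(hsv,(5,130,60),(18,255,255));mk[:180]=0;mk[290:]=0;mk[:,:130]=0;mk[:,260:]=0
cn=max(cv2.findContours(mk,0,1)[0],key=cv2.contourArea);
q=cv2.approxPolyDP(cv2.convexHull(cn),6,True)[:,0];Q=np.array([onz(t,*p,.03)[:2] for p in q]);print(q.tolist(),Q.round(4).tolist(),Q.mean(0))
# ball
im=hsv[235:258,215:242];m=(im[:,:,1]<70)&(im[:,:,2]>110);v,u=np.nonzero(m);print('ball',len(u),onz(t,u.mean()+215,v.mean()+235,.021).round(4))
E
python3 m2.py
```

```text
[ 0.412  -0.1292  0.003 ]
[ 0.3971 -0.1704  0.003 ]
[ 0.4784 -0.1545  0.003 ]
[ 0.4669 -0.19    0.003 ]
len 0.07169008385794484 yaw -18.212519072669863 w 0.04382490484401738 0.037382294775691466
origin est from back [ 0.4489 -0.1644  0.003 ] front [ 0.4492 -0.1645  0.003 ]
n 48 309.4583333333333 274.0208333333333 [ 0.4492 -0.1648  0.124 ]
[[148, 186], [248, 193], [241, 283], [140, 275]] [[0.6541, 0.2048], [0.6332, -0.029], [0.4286, -0.0113], [0.4482, 0.2224]] [0.54102742 0.09670181]
ball 82 [0.5118 0.0208 0.021 ]
```

```bash
cat >> h.py <<'E'
from scipy.spatial.transform import Rotation as Ro
def to(*targets):
    "targets (x,y,z,heading deg of tool x) -> tool shift cm, roll deg from present pose"
    o=bot.get_obs();R=Ro.from_quat(o['tool_rot']).as_matrix();h=np.degrees(np.arctan2(R[1,0],R[0,0]))
    print('t',round(o['clock'],2),'pos',o['eef_pos'].round(4),'head',h.round(2),'tilt',np.degrees(np.arccos(-R[2,2])).round(2),'w',round(o['grip_width'],4),'F',o['ft_force'].round(1),'q',o['joint_pos'].round(2))
    for t in targets: print((R.T@(np.array(t[:3])-o['eef_pos'])*100).round(2).tolist(),round(-((t[3]-h+180)%360-180),1))
E
python3 -c "
from h import *
to((.449,-.1645,.20,-18.3),(.449,-.1645,.095,-18.3))"
```

```text
t 0.1 pos [ 0.1389 -0.4798  0.2445] head -73.85 tilt 0.11 w 0.0853 F [-0.5 -0.3 -0.6] q [-1.29  0.24  0.    1.34 -0.    1.57]
[-21.65, -38.56, 4.49] -55.6
[-21.63, -38.56, 14.99] -55.6
```

Call:
play_rows --motion '[{"fingers":-1,"translation":[-3,-5,1],"roll":-7},{"fingers":-1,"translation":[-5.5,-9.5,1.5],"roll":-14},{"fingers":-1,"translation":[-8,-14,2],"roll":-21},{"fingers":-1,"translation":[-10,-18,2.5],"roll":-28},{"fingers":-1,"translation":[-12,-21.5,3],"roll":-35},{"fingers":-1,"translation":[-14,-25,3.5],"roll":-42},{"fingers":-1,"translation":[-16,-28.5,4],"roll":-49},{"fingers":-1,"translation":[-18,-32,4.5],"roll":-55.6},{"fingers":-1,"translation":[-20,-35.5,4.5],"roll":-55.6},{"fingers":-1,"translation":[-21.2,-37.8,4.5],"roll":-55.6},{"fingers":-1,"translation":[-21.65,-38.56,4.5],"roll":-55.6},{"fingers":-1,"translation":[-21.65,-38.56,4.5],"roll":-55.6},{"fingers":-1,"translation":[-21.65,-38.56,4.5],"roll":-55.6}]'

```text
clock: 1.18
eef_pos: [0.4496, -0.1637, 0.1996]
tool_rot: [0.988, -0.157, -0.001, 0.0]
ft_force: [-0.2, -0.0, 0.3]
grip_width: 0.0854
```

```bash
python3 -c "
from h import *
to((.449,-.1645,.095,-18.3))"
```

```text
t 1.18 pos [ 0.4496 -0.1637  0.1996] head -18.04 tilt 0.09 w 0.0854 F [-0.2 -0.   0.3] q [-0.35  0.23 -0.14  1.21 -0.    1.54]
[-0.02, 0.09, 10.46] 0.3
```

Call:
play_rows --motion '[{"fingers":-1,"translation":[0,0.1,3.5],"roll":0.3},{"fingers":-1,"translation":[0,0.1,7],"roll":0.3},{"fingers":-1,"translation":[0,0.1,9.5],"roll":0.3},{"fingers":-1,"translation":[0,0.1,10.4],"roll":0.3},{"fingers":-1,"translation":[0,0.1,10.4],"roll":0.3},{"fingers":1,"translation":[0,0.1,10.4],"roll":0.3},{"fingers":1,"translation":[0,0.1,10.4],"roll":0.3},{"fingers":1,"translation":[0,0.1,10.4],"roll":0.3},{"fingers":1,"translation":[0,0.1,10.4],"roll":0.3},{"fingers":1,"translation":[0,0.1,10.4],"roll":0.3},{"fingers":1,"translation":[0,0.1,10.4],"roll":0.3},{"fingers":1,"translation":[0,0.1,10.4],"roll":0.3},{"fingers":1,"translation":[0,0.1,10.4],"roll":0.3},{"fingers":1,"translation":[0,0.1,10.4],"roll":0.3}]'

```text
clock: 2.35
eef_pos: [0.4497, -0.1661, 0.0972]
tool_rot: [0.987, -0.161, 0.001, 0.0]
ft_force: [-0.0, 0.5, 6.3]
grip_width: 0.0156
```

```bash
python3 -c "
from h import *
to((.449,-.1645,.2,-18.3),(.579,.016,.2,-4.9))
snap('scene','s1')"
```

```text
t 2.35 pos [ 0.4497 -0.1661  0.0972] head -18.54 tilt 0.11 w 0.0156 F [-0.   0.5  6.3] q [-0.35  0.32 -0.3   0.95  0.    1.54]
[-0.1, -0.13, -10.28] -0.2
[6.49, -21.38, -10.26] -13.6
```

Call:
play_rows --motion '[{"fingers":1,"translation":[0,0,-2],"roll":0},{"fingers":1,"translation":[0,0,-5],"roll":0},{"fingers":1,"translation":[1,-3,-7],"roll":-2},{"fingers":1,"translation":[2,-7,-9],"roll":-5},{"fingers":1,"translation":[3.5,-11,-10],"roll":-8},{"fingers":1,"translation":[5,-15,-10],"roll":-11},{"fingers":1,"translation":[6,-18.5,-10],"roll":-13.6},{"fingers":1,"translation":[6.5,-21,-10],"roll":-13.6},{"fingers":1,"translation":[6.5,-21.4,-10],"roll":-13.6},{"fingers":1,"translation":[6.5,-21.4,-10],"roll":-13.6},{"fingers":1,"translation":[6.5,-21.4,-10],"roll":-13.6}]'

```text
clock: 3.32
eef_pos: [0.5777, 0.0161, 0.1954]
tool_rot: [0.999, -0.043, -0.001, 0.0]
ft_force: [0.4, 0.0, -0.8]
grip_width: 0.0156
```

```bash
python3 - <<'E'
from h import *
to((.579,.016,.106,-4.9))
t=snap('top','t2');s=snap('scene','s2')
a=cv2.resize(t['pixels'][170:300,130:290],(640,520),interpolation=2)[:,:,::-1]
b=cv2.resize(s['pixels'][110:330,290:490],(473,520),interpolation=2)[:,:,::-1]
cv2.imwrite('pics/c2.png',cv2.resize(np.hstack([a,b]),(800,374)))
E
```

```text
t 3.32 pos [0.5777 0.0161 0.1954] head -4.92 tilt 0.15 w 0.0156 F [ 0.4  0.  -0.8] q [ 0.03  0.42  0.13  1.28 -0.    1.68]
[0.15, -0.01, 8.94] -0.0
```

View pics/c2.png

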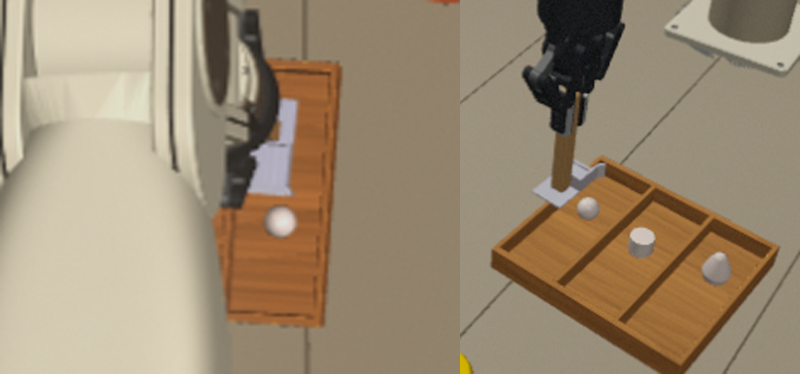

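Call:
play_rows --motion '[{"fingers":1,"translation":[1.65,0,1],"roll":0},{"fingers":1,"translation":[1.65,0,4],"roll":0},{"fingers":1,"translation":[1.65,0,7],"roll":0},{"fingers":1,"translation":[1.65,0,8.3],"roll":0},{"fingers":1,"translation":[1.65,0,8.7],"roll":0},{"fingers":1,"translation":[1.65,0,9],"roll":0},{"fingers":1,"translation":[1.65,0,9.1],"roll":0},{"fingers":1,"translation":[1.65,0,9.1],"roll":0}]'

```text
clock: 4.08
eef_pos: [0.5959, 0.0142, 0.1067]
tool_rot: [0.999, -0.044, 0.001, -0.0]
ft_force: [0.2, 0.3, -1.1]
grip_width: 0.0153
```

```bash
python3 - <<'E'
from h import *
to((.4846,.0241,.105,-4.9))
E
```

```text
t 4.08 pos [0.5959 0.0142 0.1067] head -5.0 tilt 0.14 w 0.0153 F [ 0.2  0.3 -1.1] q [ 0.02  0.52  0.04  1.09 -0.    1.68]
[-11.17, -0.02, 0.14] -0.1
```

Call:
play_rows --motion '[{"fingers":1,"translation":[0,0,0.1],"roll":0},{"fingers":1,"translation":[0,0,0.2],"roll":0},{"fingers":1,"translation":[0,0,0.2],"roll":0},{"fingers":1,"translation":[0,0,0.2],"roll":0}]'

```text
clock: 4.42
eef_pos: [0.5964, 0.0146, 0.1053]
tool_rot: [0.999, -0.043, 0.002, 0.0]
ft_force: [-0.5, -0.9, 6.5]
grip_width: 0.0154
```

Call:
play_rows --motion '[{"fingers":1,"translation":[-0.6,0,0],"roll":0},{"fingers":1,"translation":[-1.2,0,0],"roll":0},{"fingers":1,"translation":[-1.8,0,0],"roll":0},{"fingers":1,"translation":[-2.4,0,0],"roll":0},{"fingers":1,"translation":[-3.0,0,0],"roll":0},{"fingers":1,"translation":[-3.6,0,0],"roll":0},{"fingers":1,"translation":[-4.2,0,0],"roll":0},{"fingers":1,"translation":[-4.8,0,0],"roll":0},{"fingers":1,"translation":[-5.4,0,0],"roll":0},{"fingers":1,"translation":[-6.0,0,0],"roll":0},{"fingers":1,"translation":[-6.6,0,0],"roll":0},{"fingers":1,"translation":[-7.1,0,0],"roll":0},{"fingers":1,"translation":[-7.6,0,0],"roll":0},{"fingers":1,"translation":[-8.0,0,0],"roll":0},{"fingers":1,"translation":[-8.0,0,0],"roll":0}]'

```text
clock: 5.67
eef_pos: [0.5172, 0.0219, 0.1055]
tool_rot: [0.999, -0.043, 0.003, -0.0]
ft_force: [3.8, 0.0, 7.3]
grip_width: 0.0154
```

```bash
python3 - <<'E'
from h import *
to((.4846,.0241,.105,-4.9))
s=snap('scene','s3')
cv2.imwrite('pics/c3.png',cv2.resize(s['pixels'][110:310,300:500],(600,600),interpolation=2)[:,:,::-1])
E
```

```text
t 5.67 pos [0.5172 0.0219 0.1055] head -4.94 tilt 0.35 w 0.0154 F [3.8 0.  7.3] q [ 0.04  0.38 -0.19  1.    0.    1.7 ]
[-3.26, 0.07, 0.03] -0.0
```

View pics/c3.png

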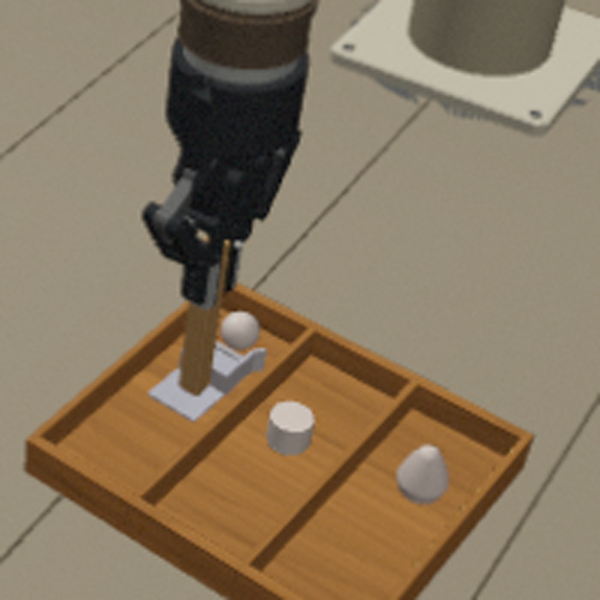

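```bash
python3 - <<'E'
from h import *
s=dict(np.load('pics/s3.npz'))
b=onz(s,300+240/3,110+330/3,.021);e=np.array([.5172,.0219]);a=np.radians(-4.94)
d=b[:2]-e;print(b,'in scoop',d@[np.cos(a),np.sin(a)],d@[-np.sin(a),np.cos(a)])
c=np.array([.541,.0965]);d=b[:2]-c;print('tray',d@[np.cos(a),np.sin(a)],d@[-np.sin(a),np.cos(a)])
E
```

```text
[0.46465707 0.02267688 0.021     ] in scoop -0.05241465011621504 -0.003750609666179846
tray -0.06970225194451278 -0.0801229791660601
```

Call:
play_rows --motion '[{"fingers":1,"translation":[-0.4,0,0],"roll":0},{"fingers":1,"translation":[-0.8,0,0],"roll":0},{"fingers":1,"translation":[-1.2,0,0],"roll":0},{"fingers":1,"translation":[-1.6,0,0],"roll":0},{"fingers":1,"translation":[-2.0,0,0],"roll":0},{"fingers":1,"translation":[-2.3,0,0],"roll":0},{"fingers":1,"translation":[-2.6,0,0],"roll":0},{"fingers":1,"translation":[-2.8,0,0],"roll":0},{"fingers":1,"translation":[-3.0,0,0],"roll":0},{"fingers":1,"translation":[-3.2,0,0],"roll":0},{"fingers":1,"translation":[-3.3,0,0],"roll":0},{"fingers":1,"translation":[-3.3,0,0],"roll":0}]'

```text
clock: 6.72
eef_pos: [0.4859, 0.0248, 0.1056]
tool_rot: [0.999, -0.043, 0.004, -0.0]
ft_force: [4.8, -0.3, 6.2]
grip_width: 0.0153
```

```bash
python3 - <<'E'
from h import *
to((.4846,.0241,.105,-4.9))
s=snap('scene','s4')
cv2.imwrite('pics/c4.png',cv2.resize(s['pixels'][150:290,320:460],(600,600),interpolation=2)[:,:,::-1])
E
```

```text
t 6.72 pos [0.4859 0.0248 0.1056] head -4.94 tilt 0.5 w 0.0153 F [ 4.8 -0.3  6.2] q [ 0.05  0.32 -0.28  0.97 -0.    1.71]
[-0.12, 0.08, 0.06] -0.0
```

View pics/c4.png

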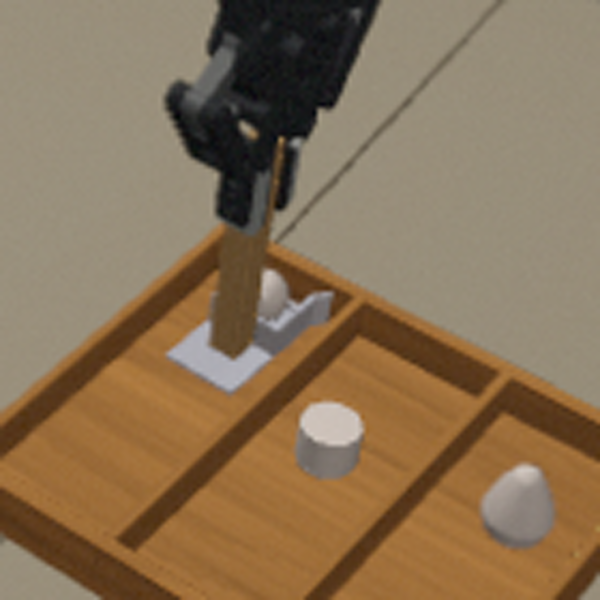

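The ball is now at crop (272,293), at the scoop's mouth and climbing. I'll press on a few mm to the wall.

Call:
play_rows --motion '[{"fingers":1,"translation":[-0.15,0,0],"roll":0},{"fingers":1,"translation":[-0.3,0,0],"roll":0},{"fingers":1,"translation":[-0.4,0,0],"roll":0},{"fingers":1,"translation":[-0.4,0,0],"roll":0},{"fingers":1,"translation":[-0.4,0,0],"roll":0}]'

```text
clock: 7.18
eef_pos: [0.4846, 0.0251, 0.1061]
tool_rot: [0.999, -0.043, 0.007, -0.0]
ft_force: [9.9, -0.2, 3.8]
grip_width: 0.0153
```

Call:
play_rows --motion '[{"fingers":1,"translation":[0.25,0,0],"roll":0},{"fingers":1,"translation":[0.5,0,-0.1],"roll":0},{"fingers":1,"translation":[0.7,0,-0.4],"roll":0},{"fingers":1,"translation":[0.8,0,-0.9],"roll":0},{"fingers":1,"translation":[0.8,0,-1.6],"roll":0},{"fingers":1,"translation":[0.8,0,-2.5],"roll":0},{"fingers":1,"translation":[0.8,0,-3.5],"roll":0},{"fingers":1,"translation":[0.8,0,-4.5],"roll":0},{"fingers":1,"translation":[0.8,0,-5.5],"roll":0},{"fingers":1,"translation":[0.8,0,-6.4],"roll":0},{"fingers":1,"translation":[0.8,0,-7],"roll":0},{"fingers":1,"translation":[0.8,0,-7.2],"roll":0},{"fingers":1,"translation":[0.8,0,-7.2],"roll":0}]'

```text
clock: 8.27
eef_pos: [0.4867, 0.0242, 0.176]
tool_rot: [0.999, -0.043, 0.001, -0.0]
ft_force: [-0.3, -0.6, -2.4]
grip_width: 0.0156
```

```bash
python3 - <<'E'
from h import *
to((.619,-.176,.18,90))
s=snap('scene','s5');t=snap('top','t5')
a=cv2.resize(s['pixels'][110:290,300:480],(400,400),interpolation=2);b=cv2.resize(t['pixels'][190:310,190:310],(400,400),interpolation=2)
cv2.imwrite('pics/c5.png',np.hstack([a,b])[:,:,::-1])
# bowl fit, from start picture
t=dict(np.load('pics/top0.npz'));h=cv2.cvtColor(t['pixels'],cv2.COLOR_RGB2HSV);m=cv2.inRange(h,(0,150,60),(9,255,255))
for c in cv2.findContours(m,0,1)[0]:
    if cv2.contourArea(c)>800:
        e=cv2.fitEllipse(c);P=onz(t,*e[0],.042);print(e,P.round(4))
E
```

```text
t 8.27 pos [0.4867 0.0242 0.176 ] head -4.95 tilt 0.06 w 0.0156 F [-0.3 -0.6 -2.4] q [ 0.05  0.26 -0.16  1.15 -0.    1.71]
[14.91, 18.8, -0.38] -95.0
((436.180908203125, 213.32005310058594), (45.23604965209961, 46.24214172363281), 145.15264892578125) [ 0.5785 -0.4559  0.042 ]
((338.5993957519531, 197.1533203125), (46.1312141418457, 46.73970031738281), 105.36505126953125) [ 0.6188 -0.2349  0.042 ]
((285.5622253417969, 147.47816467285156), (44.83405685424805, 46.04411315917969), 80.34710693359375) [ 0.7349 -0.1168  0.042 ]
```

View pics/c5.png

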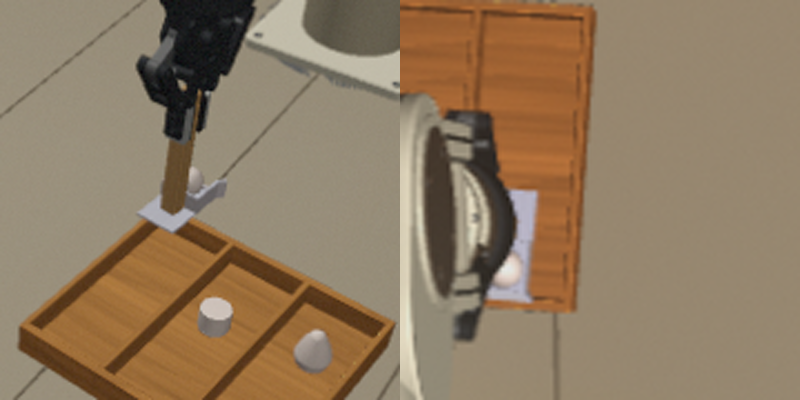

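The bead sits in the scoop pocket at crop (192,180). The tray lane is empty. The bowl meant is at (0.619, −0.235). Carrying gently and turning the mouth to −y.

Call:
play_rows --motion '[{"fingers":1,"translation":[0.1,0.1,0],"roll":-1},{"fingers":1,"translation":[0.4,0.45,0],"roll":-3},{"fingers":1,"translation":[0.9,1.0,0],"roll":-7},{"fingers":1,"translation":[1.6,1.8,-0.1],"roll":-12},{"fingers":1,"translation":[2.5,2.75,-0.2],"roll":-18},{"fingers":1,"translation":[3.5,3.85,-0.3],"roll":-24},{"fingers":1,"translation":[4.6,5.05,-0.4],"roll":-30},{"fingers":1,"translation":[5.75,6.3,-0.4],"roll":-36},{"fingers":1,"translation":[6.9,7.6,-0.4],"roll":-42},{"fingers":1,"translation":[8.05,8.9,-0.4],"roll":-48},{"fingers":1,"translation":[9.2,10.15,-0.4],"roll":-54},{"fingers":1,"translation":[10.3,11.35,-0.4],"roll":-60},{"fingers":1,"translation":[11.3,12.45,-0.4],"roll":-66},{"fingers":1,"translation":[12.2,13.4,-0.4],"roll":-72},{"fingers":1,"translation":[13.0,14.3,-0.4],"roll":-78},{"fingers":1,"translation":[13.7,15.05,-0.4],"roll":-83.5},{"fingers":1,"translation":[14.2,15.6,-0.4],"roll":-88.5},{"fingers":1,"translation":[14.5,16.0,-0.4],"roll":-92},{"fingers":1,"translation":[14.65,16.15,-0.4],"roll":-94},{"fingers":1,"translation":[14.7,16.2,-0.4],"roll":-95}]'

```text
clock: 10.03
eef_pos: [0.6187, -0.1504, 0.178]
tool_rot: [0.706, 0.708, -0.001, -0.001]
ft_force: [0.4, 0.7, -2.0]
grip_width: 0.0149
```

Call:
play_rows --motion '[{"fingers":1,"translation":[0,0,0.2],"roll":0},{"fingers":1,"translation":[0,0,0.8],"roll":0},{"fingers":1,"translation":[0,0,1.6],"roll":0},{"fingers":1,"translation":[0,0,2.3],"roll":0},{"fingers":1,"translation":[0,0,2.7],"roll":0},{"fingers":1,"translation":[0,0,2.8],"roll":0},{"fingers":1,"translation":[0,0,2.8],"roll":0}]'

```text
clock: 10.62
eef_pos: [0.6184, -0.1497, 0.1505]
tool_rot: [0.707, 0.707, -0.0, -0.001]
ft_force: [0.8, -0.2, -2.1]
grip_width: 0.0152
```

```bash
python3 - <<'E'
from h import *
to((.619,-.15,.15,90),(.619,-.2,.15,90))
s=snap('scene','s6');t=snap('top','t6')
a=cv2.resize(s['pixels'][110:290,180:360],(400,400),interpolation=2);b=cv2.resize(t['pixels'][140:260,260:380],(400,400),interpolation=2)
cv2.imwrite('pics/c6.png',np.hstack([a,b])[:,:,::-1])
E
```

```text
t 10.62 pos [ 0.6184 -0.1497  0.1505] head 90.05 tilt 0.09 w 0.0152 F [ 0.8 -0.2 -2.1] q [-0.24  0.56  0.24  1.25  0.   -0.24]
[-0.03, 0.06, 0.05] 0.1
[-5.03, 0.05, 0.05] 0.1
```

View pics/c6.png

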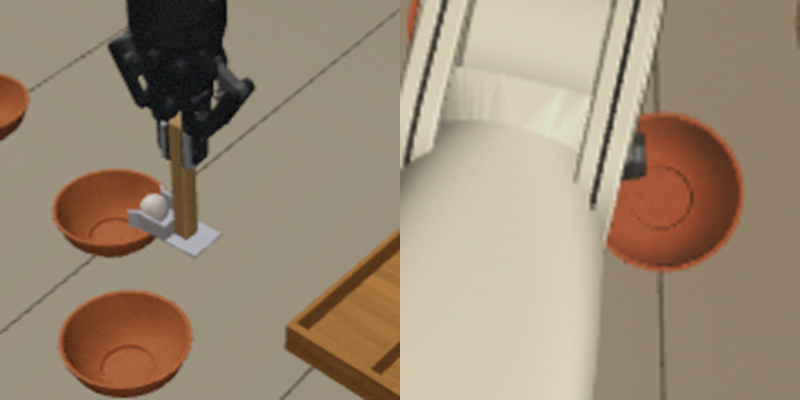

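The bead is still in the scoop (crop (153,207)), which hangs over the bowl's near edge. A forward-and-snap-back should shed the bead over the bowl, since the interface cannot pitch the tool.

Call:
play_rows --motion '[{"fingers":1,"translation":[-0.6,0,0],"roll":0},{"fingers":1,"translation":[-1.8,0,0],"roll":0},{"fingers":1,"translation":[-3.5,0,0],"roll":0},{"fingers":1,"translation":[-5.4,0,0],"roll":0},{"fingers":1,"translation":[-1.3,0,0],"roll":0},{"fingers":1,"translation":[-0.5,0,0],"roll":0},{"fingers":1,"translation":[-0.5,0,0],"roll":0},{"fingers":1,"translation":[-0.5,0,0],"roll":0},{"fingers":1,"translation":[-0.5,0,0],"roll":0}]'

```text
clock: 11.47
eef_pos: [0.6192, -0.1558, 0.1516]
tool_rot: [0.707, 0.707, -0.0, 0.001]
ft_force: [-0.1, 0.3, -0.8]
grip_width: 0.0151
```

```bash
python3 - <<'E'
from h import *
to((.619,-.15,.15,90))
s=snap('scene','s7')
cv2.imwrite('pics/c7.png',cv2.resize(s['pixels'][110:290,180:360],(400,400),interpolation=2)[:,:,::-1])
h=cv2.cvtColor(s['pixels'],cv2.COLOR_RGB2HSV)
m=cv2.inRange(h,(0,0,110),(20,60,255))
for c in cv2.findContours(m[150:270,200:300].copy(),0,1)[0]:
    if cv2.contourArea(c)>15: print(cv2.contourArea(c),cv2.minEnclosingCircle(c+[200,150]))
E
```

```text
t 11.47 pos [ 0.6192 -0.1558  0.1516] head 90.03 tilt 0.06 w 0.0151 F [-0.1  0.3 -0.8] q [-0.25  0.56  0.25  1.25 -0.   -0.25]
[0.58, -0.02, 0.16] 0.0
94.0 ((221.17123413085938, 208.19862365722656), 5.918512344360352)
4420.5 ((249.60623168945312, 209.08912658691406), 77.01483154296875)
1470.5 ((216.4439239501953, 184.55874633789062), 38.27162551879883)
```

View pics/c7.png

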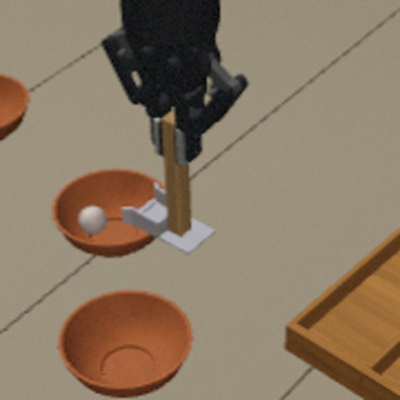

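The bead lies in the bowl at crop (93,220) and the scoop is empty. Now standing the scoop on the open bench near (0.45, −0.16).

Call:
play_rows --motion '[{"fingers":1,"translation":[1.5,0,-1],"roll":0},{"fingers":1,"translation":[3,0,-3],"roll":0},{"fingers":1,"translation":[3,-2,-4],"roll":0},{"fingers":1,"translation":[2,-5,-4],"roll":0},{"fingers":1,"translation":[1,-8,-4],"roll":0},{"fingers":1,"translation":[0,-11,-4],"roll":0},{"fingers":1,"translation":[0,-14,-4],"roll":0},{"fingers":1,"translation":[0,-16.5,-3],"roll":0},{"fingers":1,"translation":[0,-17,-1],"roll":0},{"fingers":1,"translation":[0,-17,2],"roll":0},{"fingers":1,"translation":[0,-17,4],"roll":0},{"fingers":1,"translation":[0,-17,4.8],"roll":0},{"fingers":1,"translation":[0,-17,5.1],"roll":0},{"fingers":1,"translation":[0,-17,5.1],"roll":0},{"fingers":1,"translation":[0,-17,5.1],"roll":0}]'

```text
clock: 12.77
eef_pos: [0.4501, -0.1553, 0.1015]
tool_rot: [0.707, 0.707, 0.0, 0.001]
ft_force: [-0.5, -0.7, -1.2]
grip_width: 0.0152
```

Call:
play_rows --motion '[{"fingers":1,"translation":[0,0,0.15],"roll":0},{"fingers":1,"translation":[0,0,0.3],"roll":0},{"fingers":1,"translation":[0,0,0.4],"roll":0},{"fingers":1,"translation":[0,0,0.45],"roll":0},{"fingers":1,"translation":[0,0,0.45],"roll":0},{"fingers":1,"translation":[0,0,0.45],"roll":0}]'

```text
clock: 13.27
eef_pos: [0.4498, -0.1553, 0.0972]
tool_rot: [0.707, 0.707, 0.001, 0.001]
ft_force: [-1.2, 0.0, 5.8]
grip_width: 0.0154
```

Contact with the bench at the expected height, 5.8 N. Releasing.

Call:
play_rows --motion '[{"fingers":0.5,"translation":[0,0,-0.05],"roll":0},{"fingers":0,"translation":[0,0,-0.05],"roll":0},{"fingers":-1,"translation":[0,0,-0.05],"roll":0},{"fingers":-1,"translation":[0,0,-0.05],"roll":0},{"fingers":-1,"translation":[0,0,-0.05],"roll":0},{"fingers":-1,"translation":[0,0,-0.05],"roll":0},{"fingers":-1,"translation":[0,0,-0.05],"roll":0},{"fingers":-1,"translation":[0,0,-0.05],"roll":0},{"fingers":-1,"translation":[0,0,-0.05],"roll":0},{"fingers":-1,"translation":[0,0,-1],"roll":0},{"fingers":-1,"translation":[0,0,-3],"roll":0},{"fingers":-1,"translation":[0,0,-6],"roll":0},{"fingers":-1,"translation":[0,0,-9],"roll":0},{"fingers":-1,"translation":[0,0,-12],"roll":0},{"fingers":-1,"translation":[0,0,-14],"roll":0},{"fingers":-1,"translation":[0,0,-14],"roll":0},{"fingers":-1,"translation":[0,0,-14],"roll":0}]'

```text
clock: 14.68
eef_pos: [0.4498, -0.1554, 0.2378]
tool_rot: [0.707, 0.707, 0.001, 0.002]
ft_force: [0.5, -0.5, -0.4]
grip_width: 0.0849
```

```bash
python3 - <<'E'
from h import *
to((.45,-.155,.25,90))
s=snap('scene','s8');cv2.imwrite('pics/c8.png',s['pixels'][:,:,::-1])
E
```

```text
t 14.68 pos [ 0.4498 -0.1554  0.2378] head 90.05 tilt 0.23 w 0.0849 F [ 0.5 -0.5 -0.4] q [-0.33  0.19 -0.08  1.3  -0.   -0.33]
[0.04, 0.02, -1.22] 0.0
```

View pics/c8.png

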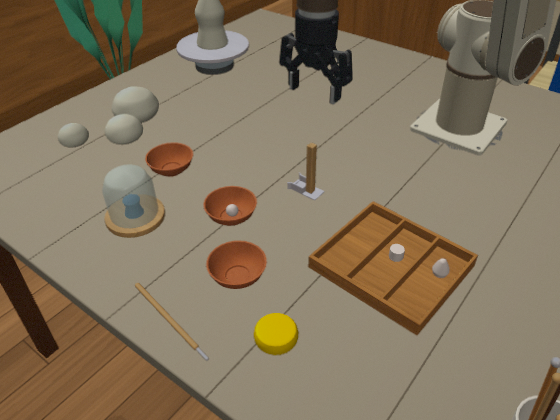

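The final view shows the bead in the right bowl (232,211), the scoop standing upright and empty at (310,188), and the gripper clear of everything.

```bash
python3 -c "
from h import *
print(bot.job_done())"
```

```text
the job is handed in; nothing more can be done
None
```

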